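Let the coin jar roll down the boot drain board and catch it

ROBOT

A 6-joint arm with a two-finger parallel gripper is mounted at the origin on the work surface. World frame = base frame: x ahead of the robot, y to its left, z up, the work surface at z = 0. Lengths are in m, angles in rad, forces in N, time in s.
With the tool pointing down it reaches from about 0.325 to 0.925 m from the base axis. Payload 3.1 kg.
Tool frame: the origin (TCP) lies between the finger pads, 19 mm behind the fingertips; this is the grasp point; z points along the fingers, y is the line along which they close (so a half turn about z gives the same grasp; the last joint's range is limited). The gripper opens to 85 mm and grips with 20 to 120 N. Pads are 22 mm wide; open, the fingers measure 114 mm over their backs; the gripper's body (76 mm by 85 mm) begins 54 mm behind the grasp point. The pads swing forward as they close: fully open they stand 13 mm farther back than shut.
Start: joints at [1.144, 0.217, 1.613, -0, 1.311, -0.112], TCP at [0.193, 0.594, 0.25] pointing down, gripper open.
Joint ranges: [-2.75, 2.75], [-0.78, 2.1], [0.31, 2.55], [-1.13, 4.27], [0.13, 2.63], [-2.58, 2.58]. Speed limits (rad/s): [2.79, 2.79, 3.14, 3.14, 3.14, 3.14].

INTERFACE

Orientations are given as [roll, pitch, yaw] about the fixed x, y, z axes, in that order (R = Rz(yaw) Ry(pitch) Rx(roll)).
In Python, from cell import monitor, optics, order gives the robot as it stands.
- The arm moves only by the tool apply_moves, never from a script. Its argument "rows" is a list of rows, each a list of 3 entries, a list of its own where there are three numbers: the finger opening in mm, from 0 to 85.4, then the shift along the tool's x, y, z in units of 30 mm (1.0 is 30 mm), then the turn, a rotation vector about the tool's x, y, z in units of 6 degrees (1.0 is 6 degrees). In form: [[claw, [dx, dy, dz], [ax, ay, az]], ...]. A call has 1 to 8 rows; each row shifts and turns the commanded pose from where the row before left it, along the tool's axes as they then stand; what a row does not reach is not made up. A row lasts 1/10 s, in which the tool goes at most 50 mm and 8.59 degrees, less where a joint would pass 70% of its speed; a pose out of reach is approached as far as the arm can. A call is refused whole if a number of a shift passes 1 or a number of a turn 1, either way. A call with a gripper value outside its range is refused whole. The fingers move at their own pace and stop on an object; the grip force is fixed at half the most. Time passes only in rows, so rows that do not move let the fingers close. It gives the time, the measured TCP pose, the force, the opening and the grip force at its end, in the units of the state.
- monitor.get_state(): the state, without advancing time (a new reading comes with each control period).
- optics.read_camera(name): name is "side" or "top" or "wrist"; returns a dict with "img" (480x640x3 uint8, red, green, blue), "intrinsics" (3x3 intrinsics, pixels), "xyz" and "attitude" of the camera in the world. Camera axes: x right, y up, looking along -z (the intrinsics and any distortion apply to the point x, -y, -z); pixel columns grow to the right and rows downward; lengths in m; the calibration is good to about 2 mm. The wrist camera is an equidistant fisheye: a pixel r from the principal point sees the ray r / f radians off the axis. A picture is of the moment at which its call begins. There is no depth.
- order.hand_in(): hands the job in; it is judged then, once.
The state is a dict: "t": time; "joint_positions": joint angles; "joint_velocities": joint speeds; "joint_torque": joint torques, N m; "eef_pos": TCP position; "tool_rot": TCP orientation; "contact_force": force on the tool from outside, world axes, zero at the start; "wrist_torque": the same for the moment, N m; "width": opening from 0.0 (shut) to 1.0 (fully open); "finger_force": force on a finger pad.
Only numpy, scipy, OpenCV 4.12 (cv2) and the standard library are available. Lean on these libraries where they do the work, as an engineer would, in place of code of your own. Each camera call takes 0.05 s, during which the arm holds its last target. There are 200 camera calls.

TASK

The boots need the upper end of the sloping drain board, where the sealed glass coin jar is parked behind the chrome door stopper; the jar is too thick to grip, so it has to roll down. Take the stopper out, stand it upright on the bench top beside the board, let the jar roll on its own past the joint in the middle of the board, then meet it with the fingers moving along with it, brake it smoothly to a standstill short of the lip at the low end, never stopping it dead, and keep it still for about a second. Then let it down gently until it lies straight against the lip and take the hand away; never knock the glass, and leave everything else where it is.

Things in the scene. Friction and masses are not known exactly. Their poses are not given: they have to be found in the camera images.
- board: fixed sloping boot drain board of oak with grooves, 212 mm wide, 700 mm long, folding at a dark joint across its middle. Origin: middle of the running surface on that joint, about 48 mm above the bench. Its y axis runs downhill along the surface (fall 0.021 to 0.037 rad, set by its screw feet, see its pose), x across, z out of the surface. Upper half: y < 0. The jar runs down it along +y
- near_rim (a point): middle of the top of the board's side rim nearer the robot: board (-100, 0, 18) mm, board axes. Both side rims are 18 mm high and 12 mm thick (inner faces at x = +-94 mm, outer faces at +-106 mm). Across the upper end stands a board 30 mm high (inner face at y = -338 mm)
- lip (a point): point on the end lip across the low end of the board, 12 mm thick, 25 mm high above the running surface; the point lies in the middle of its inner face (board y = +338 mm) at the surface, axes as the board's
- low_rest (a point): where the middle of the jar's axis lies when the jar rests against the lip: board (0, 298, 45) mm, fixed to the board, board axes
- jar: sealed glass jar packed with coins, lying across the board at its upper end, leaning on the stopper: glass 90 mm in diameter, 120 mm long. Origin on its axis, middle of the glass, 45 mm above the surface; x along its axis (the board's x), y and z turn as it rolls. About 0.9 kg (-25 to +10 %), rolls like a solid cylinder; rolling friction eats 0.014 rad of the fall
- jar_lid (a point): centre of the outer face of the jar's metal lid, on its axis, 82 mm from the jar's origin towards -x; lid 76 mm in diameter, 22 mm long. Once free the jar gains speed at 6.5 m/s2 x (fall - 0.014), 0.04 to 0.15 m/s each second: 1.6 to 3.5 s to the middle joint, 0.14 to 0.29 m/s there. A hard stop at that speed is a knock; a hand that runs along with it a few cm/s slower is soft
- stopper: chrome door stopper, 0.40 kg: upright cylinder 48 mm in diameter, 58 mm high, on a rubber foot; above it a neck 18 mm thick and a round knob 32 mm in diameter, 72 to 96 mm above the foot, to grip from above. Stands on the board just downhill of the jar, its side touching the glass. Origin under its foot, z up. In the end it stands on the bench top (z = 0) beside the board
- tray: fixed brown ceramic drip tray, 240 x 150 x 22 mm, on the bench beyond the low end of the board; origin under its middle, bystander
- boot_a: toe part of a green hard-plastic rain boot, 200 x 90 x 150 mm, stuffed with a cedar block; bystander, far side of the bench; origin under its middle
- boot_b: the other boot toe of the pair, same size; bystander, far side of the bench; origin under its middle
- hanger_a: small white plastic hanger lying flat, 260 mm wide, 10 mm thick; bystander, near side on the left; origin at the middle of its straight bar
- hanger_b: second small white plastic hanger lying flat, same size; bystander, right-hand side; origin at the middle of its straight bar
- brush: wooden shoe brush, 170 x 55 x 48 mm; bystander, far side on the left; origin under its middle
- tin: dark metal shoe polish tin, 78 mm across, 27 mm high; bystander, near side on the right; origin under its middle
- key_bowl: white ceramic key bowl, 110 mm across, 45 mm high; bystander, near side on the right; origin under its middle
Things that resemble listed ones, but are neither listed nor needed, are in the scene too. Of the things shaped like the stopper, the chrome one is meant.

How it is judged:
By the outcome, as a careful person would: the job done as asked, in the order asked, and still so for the second after the job is handed in, with the robot touching nothing.
It also fails if it takes over 48 s, if anything falls off the work surface, if the arm or the gripper's body presses on something with over 40 N, if the wrist force passes 120 N, or if a joint passes its speed limit or range.

## Working session

There is one attempt and no reset: what is moved stays moved. The work goes in short steps, Python scripts to look and compute and a tool call to move; the robot and the scene stay as the last step left them, time stands still between calls to the robot, and variables do not carry over. Pictures are saved under pics/ and viewed, at most 10 in all, crops included, and the job is handed in when it is done.

Besides the shell and the picture viewer there is one more tool, called after ">>>" by a JSON object that holds its "api" and its "payload". apply_moves: Moves the arm, as the interface text tells. Its arguments: {"type":"object","properties":{"rows":{"type":"array"}},"required":["rows"]}

```bash
ls; mkdir -p pics; python3 - <<'E'
from cell import monitor, optics
import cv2,json,numpy as np
print(monitor.get_state())
for n in ("side","top"):
    d=optics.read_camera(n)
    cv2.imwrite(f"pics/{n}0.png",d["img"][...,::-1])
    print(n,{k:(np.array(v).tolist()) for k,v in d.items() if k!="img"})
E
```

```text
pics
{'t': 0.0, 'joint_positions': array([ 1.14379502e+00,  2.17777360e-01,  1.61491184e+00,  1.04087331e-06,
        1.31128874e+00, -1.12200246e-01]), 'joint_velocities': array([-0.00014171, -0.00237022, -0.00034379,  0.00029217,  0.00175602,
        0.000285  ]), 'joint_torque': array([ 2.38341643e-03, -3.96826959e+01, -3.03857982e+01, -4.79408504e-05,
        9.50135960e-03, -2.42112105e-05]), 'eef_pos': array([0.19317956, 0.593598  , 0.24866546]), 'tool_rot': array([-3.13922248e+00, -2.68067613e-04,  2.82679101e+00]), 'contact_force': array([-0.56205257,  0.27545772, -0.18535568]), 'wrist_torque': array([-0.0121756 , -0.03968983,  0.00518014]), 'finger_force': 0.0, 'width': 0.9996676669882497}
side {'intrinsics': [[623.5765886294897, 0.0, 317.6971757386211], [0.0, 623.5765886294897, 240.21825011225482], [0.0, 0.0, 1.0]], 'xyz': [-0.19239673347871364, -0.7646631298753757, 1.0623194857421516], 'attitude': [0.8191828560256968, -0.009263486351402284, -0.7705492059119925]}
top {'intrinsics': [[490.8782706040523, 0.0, 326.0151758130616], [0.0, 490.8782706040523, 245.20995302663823], [0.0, 0.0, 1.0]], 'xyz': [0.2838482410224303, -0.035044677173026305, 1.5728539096791938], 'attitude': [0.1587779733811301, 0.000832555106984989, -1.5677648734467255]}
```

View pics/side0.png

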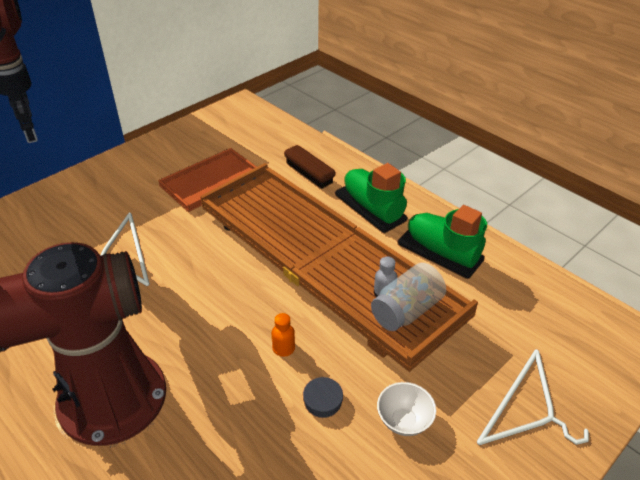

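View pics/top0.png

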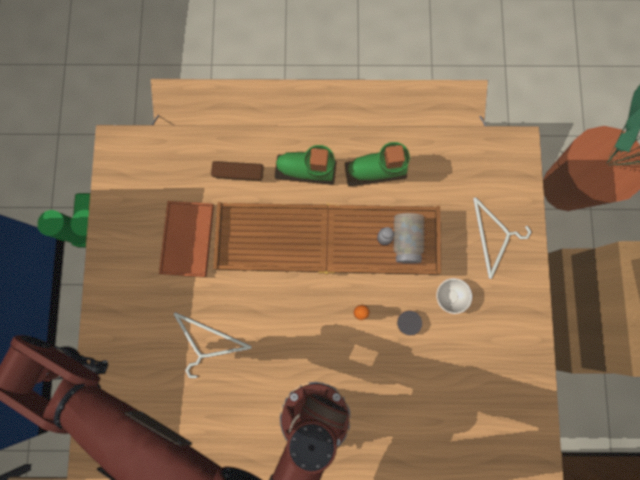

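The side view shows the chrome stopper (knob at 387,263) downhill of the jar (408,297), and an orange look-alike at (283,330). In the top view, chrome is at (386,236), orange at (361,312), the jar at (409,238), and the board spans x 218–440. The chrome one on the board, touching the jar, fits the description. I'll confirm it in an enlarged crop.

```bash
python3 - <<'E'
import cv2,numpy as np
s=cv2.imread("pics/side0.png");t=cv2.imread("pics/top0.png")
a=cv2.resize(s[150:370,195:485],(791,600),interpolation=cv2.INTER_CUBIC) # scale 2.727
b=cv2.resize(t[190:290,205:455],(800,320),interpolation=cv2.INTER_CUBIC) #3.2
c=cv2.resize(t[200:280,340:450],(385,280),interpolation=cv2.INTER_CUBIC) #3.5
cv2.imwrite("pics/s1.png",a)
o=np.zeros((600,800,3),np.uint8);o[:320]=b;o[320:,:385]=c;cv2.imwrite("pics/t1.png",o)
E
```

```text
(no output)
```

View pics/s1.png

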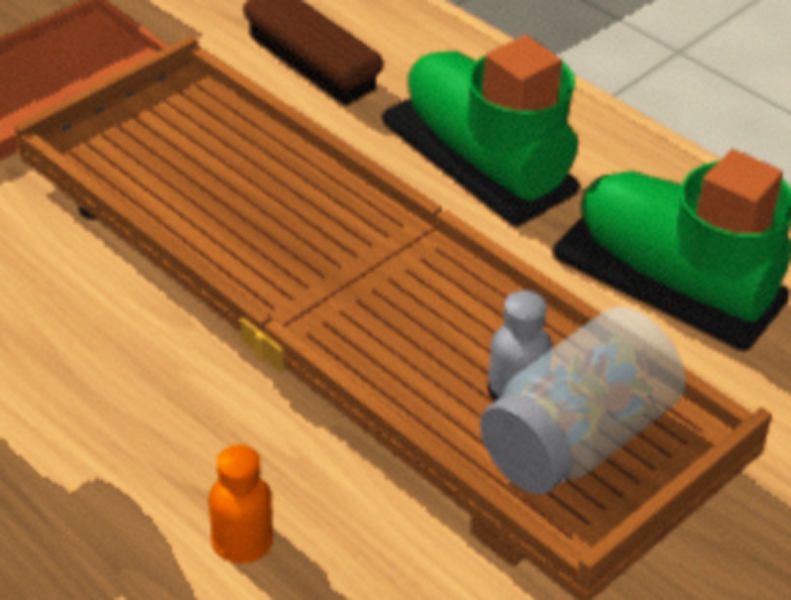

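View pics/t1.png

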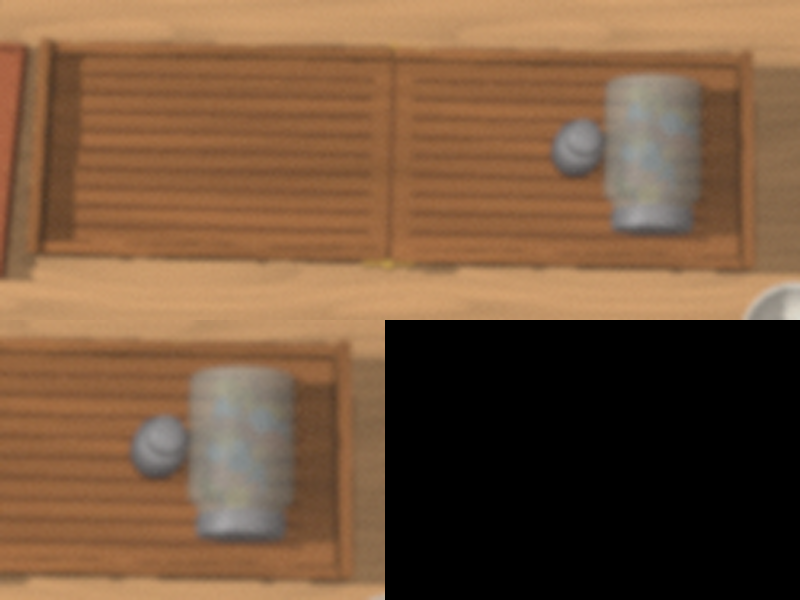

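Confirmed: the chrome one stands on the board against the jar (s1 knob at 525,310; t1 knob at 584,143). Next I'll fit the board pose from its corners and triangulate the knob.

```bash
cat > h.py <<'E'
import numpy as np
from scipy.spatial.transform import Rotation as Ro
from scipy.optimize import least_squares
C={'side':(623.5766,317.697,240.218,[-0.192397,-0.764663,1.062319],[0.8191829,-0.0092635,-0.7705492]),
'top':(490.87827,326.01518,245.20995,[0.2838482,-0.0350447,1.5728539],[0.158778,0.00083255,-1.56776487])}
def proj(n,P):
    f,cx,cy,c,a=C[n]; p=(np.atleast_2d(P)-c)@Ro.from_euler('xyz',a).as_matrix()
    return np.c_[cx+f*p[:,0]/-p[:,2], cy+f*p[:,1]/p[:,2]]
def S(u,v): s=791/290; return ((u+.5)/s-.5+195,(v+.5)/(600/220)-.5+150)
def T(u,v): return ((u+.5)/3.2-.5+205,(v+.5)/3.2-.5+190)
def tri(obs): # [(cam,(u,v))]
    r=least_squares(lambda P:np.concatenate([proj(n,P)[0]-uv for n,uv in obs]),[.5,0,.1]); return r.x,r.fun
E
cat > fit.py <<'E'
from h import *
obs=[('side',S(589,570),(-106,-350,30)),('side',S(768,413),(106,-350,30)),('side',S(21,134),(-106,350,25)),('side',S(195,40),(106,350,25)),
('side',S(438,210),(100,0,18)),('side',S(268,321),(-98,0,18)),
('top',T(751,53),(106,-350,30)),('top',T(752,268),(-106,-350,30)),('top',T(42,42),(106,350,25)),('top',T(32,253),(-106,350,25)),
('top',T(392,48),(106,0,18)),('top',T(389,260),(-106,0,18))]
def R(q): return Ro.from_euler('ZX',[q[3],-q[4]]).as_matrix()
def f(q):
    return np.concatenate([proj(n,q[:3]+R(q)@(np.array(b)/1e3))[0]-uv for n,uv,b in obs])
r=least_squares(f,[.55,.0,.05,-1.57+3.14*0,.03],loss='soft_l1')
for g in (0,1.57,3.14,-1.57):
    q=least_squares(f,[.55,.0,.05,g,.03],loss='soft_l1')
    if q.cost<r.cost:r=q
print(r.x.round(4),r.cost);print(f(r.x).reshape(-1,2).round(1).tolist())
J=r.jac;print('sd',np.sqrt(np.diag(np.linalg.inv(J.T@J))))
q=r.x
for nm,o in (('knob',[('side',S(525,311)),('top',T(584,143))]),('lid',[('side',S(522,447)),('top',T(652,232))])):
    p,e=tri(o);print(nm,p.round(4),e.round(2),'board',((p-q[:3])@R(q)*1e3).round(1))
E
python3 fit.py
```

```text
[ 0.551  -0.036   0.0474 -0.0261  0.0404] 9.750383013200116
[[-0.8, -0.6], [1.4, 0.5], [-2.7, -0.5], [-1.4, 0.8], [-0.1, 1.8], [-0.3, 0.8], [1.2, -1.1], [1.4, -0.1], [-0.4, -1.4], [-1.7, -0.9], [0.6, -0.7], [-0.5, -0.0]]
sd [0.00163962 0.00149734 0.00268747 0.00486612 0.00635514]
knob [ 0.5488 -0.2166  0.1464] [-1.06  0.21  0.99 -1.18] board [   2.5 -184.4   91.7]
lid [ 0.4721 -0.2847  0.1084] [-1.28  0.25  1.25 -1.52] board [ -72.4 -252.9   50.9]
```

```bash
cat > plan.py <<'E'
import sys,json; from h import *
# pose = (pos, Rotation); plan straight moves with limits, feedback on rounding
def plan(pos,rot,wps,claw,step=1.0,nd=2):
    """wps: list of (xyz,rpy,nrows)"""
    pos=np.array(pos,float);out=[]
    for xyz,rpy,n in wps:
        tr=Ro.from_euler('xyz',rpy)
        for k in range(n):
            d=rot.inv().apply((np.array(xyz)-pos)/(n-k))/.03
            w=(rot.inv()*tr).as_rotvec()/(n-k)/np.radians(6)
            d=np.clip(d,-1,1).round(nd);w=np.clip(w,-1,1).round(nd)
            if abs(w).max()>0 and np.linalg.norm(w)>1.4:print('wbig')
            pos=pos+rot.apply(d*.03);rot=rot*Ro.from_rotvec(w*np.radians(6))
            out.append([claw,d.tolist(),w.tolist()])
    for i in range(0,len(out),8): print(json.dumps(out[i:i+8]))
    print('end',pos.round(4),rot.as_euler('xyz').round(4))
    return pos,rot
E
python3 - <<'E'
from plan import *
for nm,o in (('decoy',[('side',(283,320)),('top',(361,312))]),('tin',[('side',(323,392)),('top',(409,322))])):
    print(nm,tri(o))
plan([.1932,.5936,.2487],Ro.from_euler('xyz',[-3.1392,0,2.8268]),[([.50,-.19,.25],[np.pi,0,1.545],28)],85,nd=1)
E
```

```text
decoy (array([ 0.3238117 , -0.14198064,  0.08794701]), array([-1.27832572,  0.18771288,  1.11835817, -1.57116911]))
tin (array([ 0.2920587 , -0.29265919,  0.03117204]), array([-0.46619268,  0.07452935,  0.45444272, -0.6124446 ]))
[[85, [-0.6, -0.8, 0.0], [-0.0, 0.0, 0.4]], [85, [-0.7, -0.7, 0.0], [-0.0, 0.0, 0.4]], [85, [-0.7, -0.7, 0.0], [-0.0, 0.0, 0.4]], [85, [-0.7, -0.7, 0.0], [-0.0, 0.0, 0.4]], [85, [-0.8, -0.7, 0.0], [-0.0, 0.0, 0.4]], [85, [-0.8, -0.6, 0.0], [-0.0, 0.0, 0.4]], [85, [-0.8, -0.6, 0.0], [-0.0, 0.0, 0.4]], [85, [-0.8, -0.6, 0.0], [-0.0, 0.0, 0.4]]]
[[85, [-0.9, -0.5, 0.0], [-0.0, 0.0, 0.5]], [85, [-0.9, -0.5, 0.0], [-0.0, 0.0, 0.4]], [85, [-0.9, -0.4, 0.0], [-0.0, 0.0, 0.5]], [85, [-0.9, -0.4, 0.0], [-0.0, 0.0, 0.4]], [85, [-0.9, -0.4, 0.0], [-0.0, 0.0, 0.5]], [85, [-1.0, -0.3, 0.0], [-0.0, 0.0, 0.4]], [85, [-1.0, -0.3, 0.0], [-0.0, 0.0, 0.5]], [85, [-1.0, -0.2, 0.0], [-0.0, 0.0, 0.4]]]
[[85, [-1.0, -0.2, 0.0], [-0.0, 0.0, 0.5]], [85, [-1.0, -0.1, 0.0], [-0.0, 0.0, 0.4]], [85, [-1.0, -0.1, 0.0], [-0.0, 0.0, 0.5]], [85, [-1.0, -0.0, 0.0], [-0.0, 0.0, 0.4]], [85, [-1.0, 0.0, 0.0], [-0.0, 0.0, 0.5]], [85, [-1.0, 0.1, 0.0], [-0.0, 0.0, 0.4]], [85, [-1.0, 0.1, 0.0], [-0.0, 0.0, 0.5]], [85, [-1.0, 0.2, 0.0], [-0.0, 0.0, 0.4]]]
[[85, [-0.9, 0.2, 0.0], [-0.0, 0.0, 0.5]], [85, [-0.9, 0.3, 0.0], [-0.0, 0.0, 0.4]], [85, [-1.0, 0.3, 0.0], [-0.0, 0.0, 0.5]], [85, [-0.9, 0.3, 0.0], [-0.0, 0.0, 0.4]]]
end [ 0.5004 -0.1903  0.2503] [-3.1409e+00  2.3000e-03  1.5492e+00]
```

>>> {"api": "apply_moves", "payload": {"rows": [[85,[-0.6,-0.8,0],[0,0,0.4]],[85,[-0.7,-0.7,0],[0,0,0.4]],[85,[-0.7,-0.7,0],[0,0,0.4]],[85,[-0.7,-0.7,0],[0,0,0.4]],[85,[-0.8,-0.7,0],[0,0,0.4]],[85,[-0.8,-0.6,0],[0,0,0.4]],[85,[-0.8,-0.6,0],[0,0,0.4]],[85,[-0.8,-0.6,0],[0,0,0.4]]]}}

```text
t: 0.9
eef_pos: [0.2801, 0.3681, 0.2495]
tool_rot: [-3.141, 0.0, 2.49]
contact_force: [0.6, -0.7, -0.4]
width: 0.994
finger_force: 0.0
```

>>> {"api": "apply_moves", "payload": {"rows": [[85,[-0.9,-0.5,0],[0,0,0.5]],[85,[-0.9,-0.5,0],[0,0,0.4]],[85,[-0.9,-0.4,0],[0,0,0.5]],[85,[-0.9,-0.4,0],[0,0,0.4]],[85,[-0.9,-0.4,0],[0,0,0.5]],[85,[-1.0,-0.3,0],[0,0,0.4]],[85,[-1.0,-0.3,0],[0,0,0.5]],[85,[-1.0,-0.2,0],[0,0,0.4]]]}}

```text
t: 1.7
eef_pos: [0.3685, 0.1414, 0.2496]
tool_rot: [-3.141, -0.0, 2.113]
contact_force: [0.4, 0.8, 0.2]
width: 0.997
finger_force: 0.0
```

>>> {"api": "apply_moves", "payload": {"rows": [[85,[-1.0,-0.2,0],[0,0,0.5]],[85,[-1.0,-0.1,0],[0,0,0.4]],[85,[-1.0,-0.1,0],[0,0,0.5]],[85,[-1.0,0,0],[0,0,0.4]],[85,[-1.0,0,0],[0,0,0.5]],[85,[-1.0,0.1,0],[0,0,0.4]],[85,[-1.0,0.1,0],[0,0,0.5]],[85,[-1.0,0.2,0],[0,0,0.4]]]}}

```text
t: 2.5
eef_pos: [0.4573, -0.0832, 0.2495]
tool_rot: [-3.141, -0.001, 1.735]
contact_force: [-0.3, 0.8, -0.1]
width: 0.996
finger_force: 0.0
```

>>> {"api": "apply_moves", "payload": {"rows": [[85,[-0.9,0.2,0],[0,0,0.5]],[85,[-0.9,0.3,0],[0,0,0.4]],[85,[-1.0,0.3,0],[0,0,0.5]],[85,[-0.9,0.3,0],[0,0,0.4]],[85,[0,0,0],[0,0,0]],[85,[0,0,0],[0,0,0]],[85,[0,0,0],[0,0,0]]]}}

```text
t: 3.2
eef_pos: [0.5001, -0.1887, 0.2494]
tool_rot: [-3.14, -0.001, 1.55]
contact_force: [-0.3, -0.0, -0.7]
width: 0.996
finger_force: 0.0
```

```bash
python3 - <<'E'
from cell import monitor, optics
import cv2,numpy as np
d=optics.read_camera("wrist"); s=monitor.get_state()
cv2.imwrite("pics/w0.png",d["img"][...,::-1])
print({k:(np.array(v).tolist()) for k,v in d.items() if k!="img"})
print(s['t'],s['eef_pos'],s['tool_rot'],s['joint_positions'])
E
```

```text
{'intrinsics': [[371.64829954431775, 0.0, 322.06322976383024], [0.0, 371.64829954431775, 240.82649789185245], [0.0, 0.0, 1.0]], 'xyz': [0.5019024520302664, -0.10821158506338853, 0.3750096174114565], 'attitude': [-0.31814077901767146, 0.0012642001865474928, -0.02156968268942122]}
3.25 [ 0.50014288 -0.18854069  0.24961086] [-3.14072179e+00 -7.47833871e-04  1.55031282e+00] [-4.91986607e-01  2.48254777e-02  1.82638885e+00  2.81579270e-04
  1.29149386e+00 -4.71581199e-01]
```

View pics/w0.png

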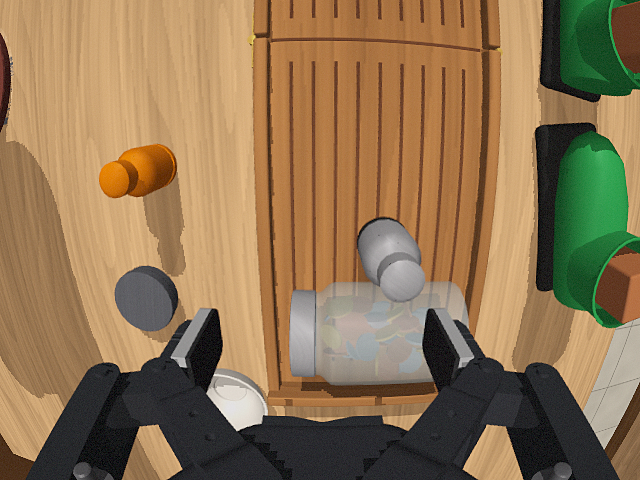

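The wrist view shows the chrome knob at (403,278) and its foot near (385,240), with nothing in the fingers' way. The jar's lid face is at (292,333), its glass runs from x=316 to 469, and the joint's ends are at (262,38) and (492,48).

```bash
cat >> h.py <<'E'
W={'w0':(371.6483,322.0632,240.8265,[0.50190245,-0.10821159,0.37500962],[-0.31814078,0.0012642,-0.02156968])}
_p=proj
def proj(n,P):
    if n not in W: return _p(n,P)
    f,cx,cy,c,a=W[n]; p=(np.atleast_2d(P)-c)@Ro.from_euler('xyz',a).as_matrix()
    x,y,z=p[:,0],-p[:,1],-p[:,2]; rho=np.hypot(x,y); th=np.arctan2(rho,z)
    return np.c_[cx+f*th*x/rho, cy+f*th*y/rho]
E
sed -i "s/^r=least/obs+=[('w0',(261,38),(-100,0,18)),('w0',(493,48),(100,0,18)),('w0',(267,393),(-94,-338,30)),('w0',(483,391),(94,-338,30))]\nr=least/" fit.py
cat >> fit.py <<'E'
for nm,o in (('knob3',[('side',S(525,311)),('top',T(584,143)),('w0',(403,277))]),('knob sw',[('side',S(525,311)),('w0',(403,277))]),('knob tw',[('top',T(584,143)),('w0',(403,277))]),('lid sw',[('side',S(522,447)),('w0',(296,333))])):
    p,e=tri(o);print(nm,p.round(4),e.round(2),'board',((p-q[:3])@R(q)*1e3).round(1))
for b in ((-60,-253,45),(-82,-253,45),(60,-253,45),(0,-184,84)): print(b,proj('w0',q[:3]+R(q)@(np.array(b)/1e3)).round(0))
E
python3 fit.py
```

```text
[ 0.5526 -0.0346  0.045  -0.0245  0.0371] 49.69378609512928
[[-0.7, -0.4], [1.1, 0.7], [-2.6, -0.5], [-1.5, 0.7], [-0.1, 1.9], [-0.1, 0.9], [0.4, -1.5], [0.7, -0.7], [-0.8, -1.6], [-1.9, -1.1], [0.1, -1.0], [-0.8, -0.5], [-0.0, -2.0], [-0.7, 0.6], [10.4, 3.3], [-26.7, -0.1]]
sd [0.00063792 0.00075739 0.00131131 0.00420221 0.00494744]
knob [ 0.5488 -0.2166  0.1464] [-1.06  0.21  0.99 -1.18] board [   0.7 -185.6   94.6]
lid [ 0.4721 -0.2847  0.1084] [-1.28  0.25  1.25 -1.52] board [ -74.3 -254.1   54. ]
knob3 [ 0.5557 -0.2136  0.1398] [-0.22  0.1  -0.33 -3.05 -0.66  0.09] board [   7.5 -182.3   88.1]
knob sw [ 0.5562 -0.2136  0.1397] [-0.05  0.03  0.02  0.01] board [   8.  -182.3   88. ]
knob tw [ 0.5556 -0.2135  0.1399] [-0.35 -3.03 -0.72  0.05] board [   7.4 -182.2   88.2]
lid sw [ 0.4758 -0.2816  0.1022] [-1.45  0.46  0.52  0.4 ] board [ -70.7 -250.8   47.9]
(-60, -253, 45) [[309. 334.]]
(-82, -253, 45) [[284. 334.]]
(60, -253, 45) [[442. 331.]]
(0, -184, 84) [[391. 277.]]
```

>>> {"api": "apply_moves", "payload": {"rows": [[85,[-0.4,0.94,0.2],[0,0,0]],[85,[-0.4,0.94,0.3],[0,0,0]],[70,[0,0,0.7],[0,0,0]],[60,[0,0,0.7],[0,0,0]],[60,[0,0,0.7],[0,0,0]],[60,[0,0,0.6],[0,0,0]],[60,[0,0,0.5],[0,0,0]],[60,[0,0,0],[0,0,0]]]}}

```text
t: 4.05
eef_pos: [0.5546, -0.2131, 0.1363]
tool_rot: [-3.137, -0.002, 1.55]
contact_force: [0.2, 0.0, 0.3]
width: 0.704
finger_force: 0.0
```

```bash
python3 - <<'E'
from cell import monitor, optics
import cv2,numpy as np
d=optics.read_camera("wrist"); s=monitor.get_state()
e=optics.read_camera("side")
a=d["img"][...,::-1]; b=cv2.resize(e["img"][200:360,300:480,::-1],(540,480),interpolation=cv2.INTER_CUBIC)
cv2.imwrite("pics/w1.png",cv2.resize(np.hstack([a[:,130:530],b]),(800,409)))
print(s['t'],s['eef_pos'],s['tool_rot'],s['width'],d['xyz'],d['attitude'])
E
```

```text
4.1 [ 0.55562964 -0.21373952  0.13789983] [-3.13916573e+00 -1.24100302e-03  1.55003868e+00] 0.7042176626706284 [ 0.55685292 -0.1327736   0.26197608] [-0.31666061  0.00493589 -0.02122607]
```

View pics/w1.png

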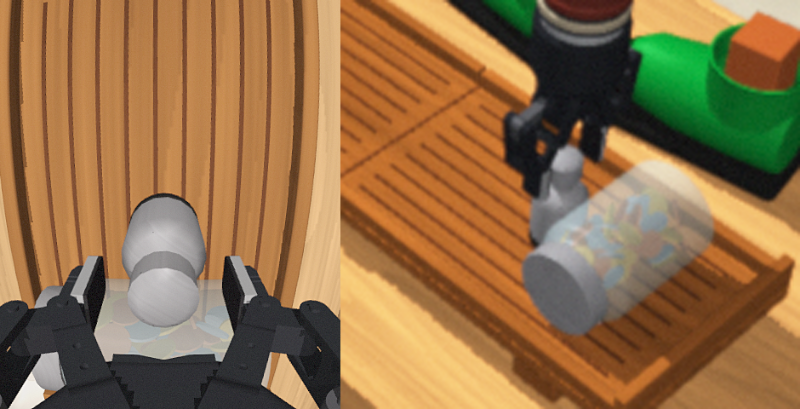

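The knob (163,295) sits centred between the pads (88 and 240), level with them and clear of the jar. Closing.

>>> {"api": "apply_moves", "payload": {"rows": [[28,[0,0,0],[0,0,0]],[28,[0,0,0],[0,0,0]],[28,[0,0,0],[0,0,0]],[28,[0,0,0],[0,0,0]],[28,[0,0,0],[0,0,0]]]}}

```text
t: 4.65
eef_pos: [0.557, -0.2152, 0.1407]
tool_rot: [3.141, 0.001, 1.549]
contact_force: [-2.7, 0.4, 5.7]
width: 0.357
finger_force: 59.1
```

```bash
python3 - <<'E'
from cell import monitor, optics
s=monitor.get_state();print(s)
from plan import *
# commanded pose now approx measured; carry then lower
x,y,z=s['eef_pos']; Y=[np.pi,0,1.546]
plan([x,y,z],Ro.from_euler('xyz',s['tool_rot']),[([x,y+.02,z+.015],Y,1),([.40,.02-.06,.165],Y,6),([.40,.0,.110],Y,2),([.40,.015,.088],Y,2)],28)
E
```

```text
{'t': 4.65, 'joint_positions': array([-4.86126717e-01,  2.72092172e-01,  1.76528195e+00, -3.73458823e-04,
        1.10287303e+00, -4.64348667e-01]), 'joint_velocities': array([-2.54400938e-04,  1.67645112e-03,  1.37149144e-03,  4.54743623e-05,
       -7.26810231e-04, -1.69569934e-04]), 'joint_torque': array([ 2.92747580e-01, -3.58455849e+01, -2.61585224e+01,  2.07680874e-01,
       -8.00596364e-01,  3.25013185e-03]), 'eef_pos': array([ 0.55695984, -0.21524604,  0.14067083]), 'tool_rot': array([3.14053902e+00, 9.00782683e-04, 1.54918602e+00]), 'contact_force': array([-2.68241684,  0.38802262,  5.66109806]), 'wrist_torque': array([0.06333256, 0.45348325, 0.05968552]), 'finger_force': 59.124319553375244, 'width': 0.35686900014815176}
[[28, [0.67, -0.01, -0.5], [0.01, 0.01, 0.03]], [28, [0.84, -0.89, -0.05], [0.0, -0.0, 0.0]], [28, [0.84, -0.89, -0.05], [0.0, -0.0, 0.0]], [28, [0.84, -0.9, -0.05], [0.0, -0.0, 0.0]], [28, [0.84, -0.89, -0.05], [0.0, -0.0, 0.0]], [28, [0.84, -0.9, -0.06], [0.0, -0.0, 0.0]], [28, [0.84, -0.89, -0.05], [0.0, -0.0, 0.0]], [28, [0.67, -0.02, 0.92], [0.0, -0.0, 0.0]]]
[[28, [0.66, -0.02, 0.91], [0.0, -0.0, 0.0]], [28, [0.25, -0.0, 0.37], [0.0, -0.0, 0.0]], [28, [0.25, -0.01, 0.37], [0.0, -0.0, 0.0]]]
end [0.3999 0.0149 0.0879] [ 3.1416e+00 -1.0000e-04  1.5460e+00]
```

Knob gripped (30.5 mm, 59 N). Now I take the stopper out and carry it over the near rim.

>>> {"api": "apply_moves", "payload": {"rows": [[28,[0.65,0,-0.5],[0,0,0]],[28,[0.85,-1,-0.4],[0,0,0]],[28,[0.85,-1,-0.3],[0,0,0]],[28,[0.85,-1,0],[0,0.1,0]],[28,[0.85,-1,0],[0,0.1,0]],[28,[0.85,-1,0],[0,0.1,0]],[28,[0.6,-0.2,0.7],[0,0,0]],[28,[0.5,0,0.9],[0,0,0]]]}}

```text
t: 5.45
eef_pos: [0.404, -0.0291, 0.1289]
tool_rot: [3.138, -0.031, 1.549]
contact_force: [0.2, -0.0, -3.9]
width: 0.354
finger_force: 60.8
```

>>> {"api": "apply_moves", "payload": {"rows": [[28,[0.1,0,0.7],[0,0,0]],[28,[0,0,0.4],[0,0,0]],[28,[0,0,0.15],[0,0,0]]]}}

```text
t: 5.75
eef_pos: [0.4031, -0.0255, 0.0897]
tool_rot: [-3.138, -0.032, 1.549]
contact_force: [1.5, -0.9, -5.0]
width: 0.356
finger_force: 60.6
```

```bash
cat > jar.py <<'E'
from cell import monitor, optics
import cv2,sys; from h import *
d=optics.read_camera("top"); s=monitor.get_state(); im=d["img"]
cv2.imwrite(f"pics/top_{s['t']:.2f}.png",im[...,::-1])
hsv=cv2.cvtColor(im,cv2.COLOR_RGB2HSV); m=np.zeros((480,640),np.uint8); m[214:262,222:436]=1
# a strip where the board is seen: glass is less saturated than oak
sat=hsv[216:262,:,1].astype(float); val=hsv[216:262,:,2]
mask=((sat<110)&(val>70)); col=mask.sum(0); c=np.where(col[222:436]>20)[0]+222
print('t',s['t'],s['eef_pos'].round(4),s['contact_force'].round(1),s['width'].round(3))
print('cols',c.min() if len(c) else None,c.max() if len(c) else None,len(c))
g=np.split(c,np.where(np.diff(c)>2)[0]+1); print([(int(k[0]),int(k[-1])) for k in g if len(k)])
q=[.5526,-.0346,.0465]; R=Ro.from_euler('ZX',[-.0245,-.035]).as_matrix()
for k in g:
    if len(k)>15:
        u=(k[0]+k[-1])/2
        r=least_squares(lambda y:[proj('top',np.array(q)+R@np.array([0.009,y[0],.06]))[0][0]-u],[0.]); print('jar y_b',r.x)
E
python3 jar.py
```

```text
Traceback (most recent call last):
  File "jar.py", line 9, in <module>
    print('t',s['t'],s['eef_pos'].round(4),s['contact_force'].round(1),s['width'].round(3))
                                                                       ^^^^^^^^^^^^^^^^
AttributeError: 'float' object has no attribute 'round'
```

```bash
sed -i "s/s\['width'\].round(3)/s['width']/; s/^d=optics.*/import glob\ns0=sys.argv[1:]\nif s0: im=cv2.imread(s0[0])[...,::-1].copy(); s=monitor.get_state()\nelse:\n    im=optics.read_camera('top')['img']; s=monitor.get_state()/; s/^cv2.imwrite/if not s0: cv2.imwrite/" jar.py; ls pics; f=$(ls pics/top_*|head -1); python3 jar.py pics/top0.png; python3 jar.py $f
```

```text
s1.png
side0.png
t1.png
top0.png
top_5.80.png
w0.png
w1.png
t 5.8 [ 0.4035 -0.0257  0.09  ] [-0.8 -0.1 -4.5] 0.35648783857540944
cols 394 423 30
[(394, 423)]
jar y_b [-0.24953592]
t 5.8 [ 0.4035 -0.0257  0.09  ] [-0.8 -0.1 -4.5] 0.35648783857540944
cols 377 406 30
[(377, 406)]
jar y_b [-0.19843171]
```

>>> {"api": "apply_moves", "payload": {"rows": [[28,[0,0,0.1],[0,0,0]]]}}

```text
t: 5.9
eef_pos: [0.4055, -0.0263, 0.089]
tool_rot: [3.14, -0.031, 1.549]
contact_force: [-0.5, 0.2, -4.5]
width: 0.352
finger_force: 60.6
```

>>> {"api": "apply_moves", "payload": {"rows": [[28,[0,0,0.1],[0,0,0]]]}}

```text
t: 6.0
eef_pos: [0.406, -0.0262, 0.0869]
tool_rot: [3.139, -0.031, 1.549]
contact_force: [-7.3, 1.8, 23.7]
width: 0.354
finger_force: 63.4
```

>>> {"api": "apply_moves", "payload": {"rows": [[75,[0,0,0],[0,0,0]],[75,[0,0,0],[0,0,0]]]}}

```text
t: 6.2
eef_pos: [0.4062, -0.0262, 0.0868]
tool_rot: [3.138, -0.031, 1.549]
contact_force: [0.3, -0.2, -0.3]
width: 0.679
finger_force: 0.0
```

```bash
cat > brd.py <<'E'
from plan import *
F=.030; q=np.array([.5526,-.0346,.047]); Rb=Ro.from_euler('ZX',[-.0245,-F]).as_matrix()
Rt=Ro.from_matrix(np.c_[Rb[:,1],Rb[:,0],-Rb[:,2]])
E_=Rt.as_euler('xyz').tolist()
def bw(x,y,z): return q+Rb@(np.array([x,y,z])/1e3)
def wb(p): return ((np.array(p)-q)@Rb*1e3).round(1)
E
python3 - <<'E'
from brd import *
p=np.array([.4062,-.0262,.0868]); rot=Ro.from_euler('xyz',[3.138,-.031,1.549])
print(E_, bw(9,100,47), bw(9,354,47), wb(p))
t=bw(9,100,47); 
plan(p,rot,[(p+[0,.027,.028],[3.1396,-.02,1.548],1),(p+[.02,.05,.035],E_,1),(t+[-.01,-.003,.028],E_,5),(t,E_,1)],50)
E
```

```text
[3.141592653589793, 0.030000000000000027, 1.5462963267948966] [0.56408049 0.06651389 0.0909793 ] [0.57030007 0.32032341 0.08336044] [-146.6    3.6   39.9]
[[50, [0.93, -0.02, -0.91], [0.02, -0.11, 0.01]], [50, [0.78, 0.65, -0.21], [0.01, -0.47, 0.02]], [50, [0.29, 0.85, 0.01], [0.0, -0.0, -0.0]], [50, [0.29, 0.85, 0.01], [0.0, -0.0, -0.0]], [50, [0.29, 0.84, 0.01], [0.0, -0.0, -0.0]], [50, [0.28, 0.85, 0.01], [0.0, -0.0, -0.0]], [50, [0.29, 0.84, 0.01], [0.0, -0.0, -0.0]], [50, [0.13, 0.33, 0.93], [0.0, -0.0, -0.0]]]
end [0.564  0.0664 0.091 ] [3.1412 0.0297 1.5458]
```

>>> {"api": "apply_moves", "payload": {"rows": [[80,[0.95,0,-1.0],[0,-0.1,0]],[80,[0.8,0.5,-0.25],[0,-0.5,0]],[50,[0.3,0.9,0],[0,0,0]],[50,[0.3,0.9,0],[0,0,0]],[50,[0.3,0.9,0],[0,0,0]],[50,[0.3,0.9,0],[0,0,0]],[50,[0.3,0.8,0],[0,0,0]]]}}

```text
t: 6.9
eef_pos: [0.5559, 0.0679, 0.1238]
tool_rot: [3.139, 0.031, 1.549]
contact_force: [0.2, -1.4, -0.2]
width: 0.586
finger_force: 0.0
```

```bash
python3 jar.py; python3 - <<'E'
from brd import *; from cell import monitor
s=monitor.get_state(); print(s['tool_rot'],wb(s['eef_pos']))
E
```

```text
t 6.95 [0.5599 0.0688 0.1247] [ 2.7 -0.7  0.6] 0.5891472872034667
cols 325 354 30
[(325, 354)]
jar y_b [-0.04124014]
[3.13314939 0.03004471 1.54903296] [  4.7 101.2  80.8]
```

>>> {"api": "apply_moves", "payload": {"rows": [[50,[0.2,0.1,0.6],[0,0,0]],[50,[0.25,0,0.5],[0,0,0]]]}}

```text
t: 7.15
eef_pos: [0.5585, 0.08, 0.09]
tool_rot: [3.139, 0.031, 1.549]
contact_force: [-0.2, -0.6, -0.3]
width: 0.582
finger_force: 0.0
```

```bash
python3 jar.py; python3 - <<'E'
from brd import *; from cell import monitor
s=monitor.get_state(); print(s['tool_rot'],wb(s['eef_pos']))
E
```

```text
t 7.2 [0.5552 0.0809 0.0864] [-1.3  1.8 -1.3] 0.5856437445926704
cols 309 338 30
[(309, 338)]
jar y_b [0.00739298]
[-3.13774863  0.0307478   1.5492154 ] [ -0.2 114.3  42.9]
```

>>> {"api": "apply_moves", "payload": {"rows": [[50,[0.2,0.05,0],[0,0,0]],[50,[0.45,0.05,0],[0,0,0]],[50,[0.65,0.05,0],[0,0,0]],[50,[0.7,0.05,0],[0,0,0]]]}}

```text
t: 7.6
eef_pos: [0.565, 0.1409, 0.0889]
tool_rot: [3.139, 0.031, 1.548]
contact_force: [0.2, -0.2, -0.1]
width: 0.587
finger_force: 0.0
```

```bash
python3 - <<'E'
from brd import *; from cell import monitor
s=monitor.get_state(); print(s['t'],s['tool_rot'],wb(s['eef_pos']),s['contact_force'])
E
```

```text
7.6 [3.13945746 0.03085725 1.54836914] [  8.1 174.4  47.1] [ 0.17996947 -0.16916631 -0.10370316]
```

>>> {"api": "apply_moves", "payload": {"rows": [[50,[0.68,0,0],[0,0,0]],[50,[0.68,0,0],[0,0,0]]]}}

```text
t: 7.8
eef_pos: [0.5658, 0.1823, 0.0877]
tool_rot: [3.139, 0.031, 1.549]
contact_force: [-1.0, -0.1, 0.7]
width: 0.589
finger_force: 0.0
```

>>> {"api": "apply_moves", "payload": {"rows": [[50,[0.66,0,0],[0,0,0]]]}}

```text
t: 7.9
eef_pos: [0.566, 0.2022, 0.087]
tool_rot: [3.139, 0.031, 1.549]
contact_force: [-0.4, -0.2, 0.1]
width: 0.589
finger_force: 0.0
```

>>> {"api": "apply_moves", "payload": {"rows": [[50,[0.6,0,0],[0,0,0]],[50,[0.52,0,0],[0,0,0]],[50,[0.43,0,0],[0,0,0]],[50,[0.34,0,0],[0,0,0]],[50,[0.25,0,0],[0,0,0]],[50,[0.16,0,0],[0,0,0]],[50,[0.08,0,0],[0,0,0]],[50,[0.02,0,0],[0,0,0]]]}}

```text
t: 8.7
eef_pos: [0.5671, 0.2721, 0.0834]
tool_rot: [-3.141, 0.032, 1.549]
contact_force: [-0.0, -0.1, 0.4]
width: 0.585
finger_force: 0.0
```

```bash
python3 jar.py; python3 - <<'E'
from brd import *; from cell import monitor,optics; import cv2
s=monitor.get_state(); print(s['tool_rot'],wb(s['eef_pos']))
a=optics.read_camera('side')['img'][130:290,190:400,::-1]; b=optics.read_camera('wrist')['img'][...,::-1]
cv2.imwrite('pics/h1.png',np.hstack([cv2.resize(a,(400,305),interpolation=cv2.INTER_CUBIC),cv2.resize(b,(400,305))]))
E
```

```text
t 8.75 [0.567  0.2721 0.0834] [ 0.6  0.5 -0.1] 0.5860069072931278
cols 232 260 29
[(232, 260)]
jar y_b [0.24475549]
[-3.14140571  0.03160235  1.54894587] [  6.9 305.7  45.6]
```

View pics/h1.png

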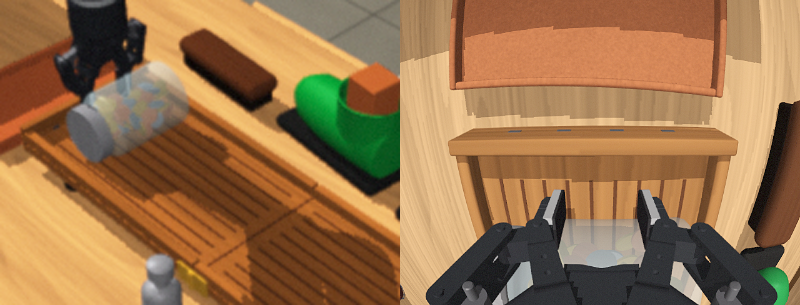

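The jar rests straight against the fingers at y_b≈245 mm, with the fingers at 306. In the picture its glass is at about (130,105). The stopper stands upright on the bench at (160,285). Holding for over a second.

>>> {"api": "apply_moves", "payload": {"rows": [[50,[0,0,0],[0,0,0]],[50,[0,0,0],[0,0,0]],[50,[0,0,0],[0,0,0]],[50,[0,0,0],[0,0,0]],[50,[0,0,0],[0,0,0]],[50,[0,0,0],[0,0,0]],[50,[0,0,0],[0,0,0]],[50,[0,0,0],[0,0,0]]]}}

```text
t: 9.65
eef_pos: [0.567, 0.2723, 0.0835]
tool_rot: [-3.142, 0.031, 1.549]
contact_force: [-0.1, 0.4, -0.7]
width: 0.585
finger_force: 0.0
```

>>> {"api": "apply_moves", "payload": {"rows": [[50,[0,0,0],[0,0,0]],[50,[0,0,0],[0,0,0]],[50,[0,0,0],[0,0,0]],[50,[0,0,0],[0,0,0]],[50,[0,0,0],[0,0,0]],[50,[0,0,0],[0,0,0]]]}}

```text
t: 10.25
eef_pos: [0.567, 0.2723, 0.0835]
tool_rot: [3.142, 0.031, 1.549]
contact_force: [-0.1, 0.3, 0.2]
width: 0.585
finger_force: 0.0
```

```bash
python3 jar.py
```

```text
t 10.3 [0.567  0.2723 0.0835] [ 0.   0.8 -0.8] 0.5905129881807987
cols 232 260 29
[(232, 260)]
jar y_b [0.24475549]
```

>>> {"api": "apply_moves", "payload": {"rows": [[50,[0.04,0,-0.02],[0,0,0]],[50,[0.07,0,-0.02],[0,0,0]],[50,[0.1,0,-0.02],[0,0,0]],[50,[0.1,0,-0.01],[0,0,0]],[50,[0.1,0,0],[0,0,0]],[50,[0.1,0,0],[0,0,0]],[50,[0.1,0,0],[0,0,0]],[50,[0.1,0,0],[0,0,0]]]}}

```text
t: 11.1
eef_pos: [0.5674, 0.2939, 0.0848]
tool_rot: [-3.141, 0.031, 1.549]
contact_force: [-0.3, 0.5, -0.6]
width: 0.587
finger_force: 0.4
```

>>> {"api": "apply_moves", "payload": {"rows": [[50,[0.1,0,0],[0,0,0]],[50,[0.1,0,0],[0,0,0]],[50,[0.1,0,0],[0,0,0]],[50,[0.1,0,0],[0,0,0]],[50,[0.09,0,0],[0,0,0]],[50,[0.07,0,0],[0,0,0]],[50,[0.05,0,0],[0,0,0]],[50,[0.04,0,0],[0,0,0]]]}}

```text
t: 11.9
eef_pos: [0.5679, 0.3132, 0.0843]
tool_rot: [-3.142, 0.031, 1.549]
contact_force: [-0.2, -0.7, 0.2]
width: 0.585
finger_force: 0.0
```

>>> {"api": "apply_moves", "payload": {"rows": [[50,[0.04,0,0],[0,0,0]],[50,[0.04,0,0],[0,0,0]],[50,[0.04,0,0],[0,0,0]],[50,[0.04,0,0],[0,0,0]],[50,[0.04,0,0],[0,0,0]],[50,[0.04,0,0],[0,0,0]],[50,[0.04,0,0],[0,0,0]],[50,[0.04,0,0],[0,0,0]]]}}

```text
t: 12.7
eef_pos: [0.5681, 0.3228, 0.084]
tool_rot: [-3.142, 0.031, 1.549]
contact_force: [0.1, -0.2, -0.1]
width: 0.582
finger_force: 0.0
```

```bash
python3 jar.py; python3 -c "
from brd import *; from cell import monitor
print(wb(monitor.get_state()['eef_pos']))"
```

```text
t 12.75 [0.5681 0.323  0.084 ] [-0.2  1.   0.1] 0.5904274894305204
cols 222 244 23
[(222, 244)]
jar y_b [0.28486524]
[  6.8 356.6  47.7]
```

>>> {"api": "apply_moves", "payload": {"rows": [[50,[0.03,0,0],[0,0,0]],[50,[0.03,0,0],[0,0,0]],[50,[0.03,0,0],[0,0,0]],[50,[0.03,0,0],[0,0,0]],[50,[0.03,0,0],[0,0,0]],[50,[0.03,0,0],[0,0,0]],[50,[0.03,0,0],[0,0,0]],[50,[0.03,0,0],[0,0,0]]]}}

```text
t: 13.55
eef_pos: [0.5683, 0.33, 0.0838]
tool_rot: [-3.142, 0.031, 1.549]
contact_force: [0.1, -0.2, -0.4]
width: 0.588
finger_force: 0.0
```

>>> {"api": "apply_moves", "payload": {"rows": [[50,[0.04,0,0],[0,0,0]],[50,[0.04,0,0],[0,0,0]],[50,[0.05,0,0],[0,0,0]],[50,[0.05,0,0],[0,0,0]],[50,[0.05,0,0],[0,0,0]],[50,[0.1,0,0],[0,0,0]],[50,[0,0,0],[0,0,0]],[50,[0,0,0],[0,0,0]]]}}

```text
t: 14.35
eef_pos: [0.5685, 0.3399, 0.0835]
tool_rot: [3.142, 0.031, 1.549]
contact_force: [0.3, 0.0, -0.3]
width: 0.581
finger_force: 0.0
```

```bash
sed -i 's/222/212/g' jar.py; python3 jar.py; python3 -c "
from brd import *; from cell import monitor,optics; import cv2
print(wb(monitor.get_state()['eef_pos']))
a=optics.read_camera('side')['img'][130:290,190:400,::-1]; b=optics.read_camera('wrist')['img'][...,::-1]
cv2.imwrite('pics/h2.png',np.hstack([cv2.resize(a,(400,305),interpolation=cv2.INTER_CUBIC),cv2.resize(b,(400,305))]))"
```

```text
t 14.4 [0.5685 0.3398 0.0834] [0.3 0.5 0.8] 0.581562128720568
cols 214 244 31
[(214, 244)]
jar y_b [0.29722383]
[  6.7 373.4  47.7]
```

View pics/h2.png

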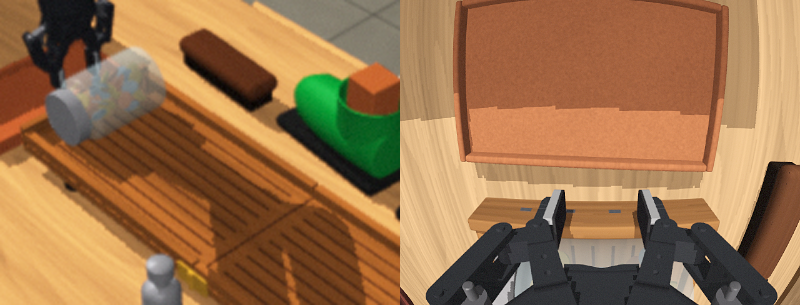

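The jar lies at y_b≈297 mm, straight against the lip at about (105,95), and the fingers are clear ahead of it. Taking the hand away.

>>> {"api": "apply_moves", "payload": {"rows": [[50,[0.3,0,-0.1],[0,0,0]],[50,[0.3,0,-0.5],[0,0,0]],[50,[0.2,0,-0.9],[0,0,0]],[50,[0,0,-1],[0,0,0]],[50,[0,0,-1],[0,0,0]],[50,[0,0,-1],[0,0,0]],[50,[0,0,-0.5],[0,0,0]],[50,[0,0,0],[0,0,0]]]}}

```text
t: 15.3
eef_pos: [0.5709, 0.3702, 0.2374]
tool_rot: [3.135, 0.027, 1.55]
contact_force: [-0.6, -0.8, 0.6]
width: 0.585
finger_force: 0.0
```

```bash
python3 jar.py; python3 - <<'E'
from cell import optics; import cv2
cv2.imwrite('pics/f.png',optics.read_camera('side')['img'][...,::-1])
E
```

```text
t 15.35 [0.5698 0.3693 0.2345] [-0.1 -0.3 -0.2] 0.5891037330819652
cols 214 244 31
[(214, 244)]
jar y_b [0.29722383]
```

View pics/f.png

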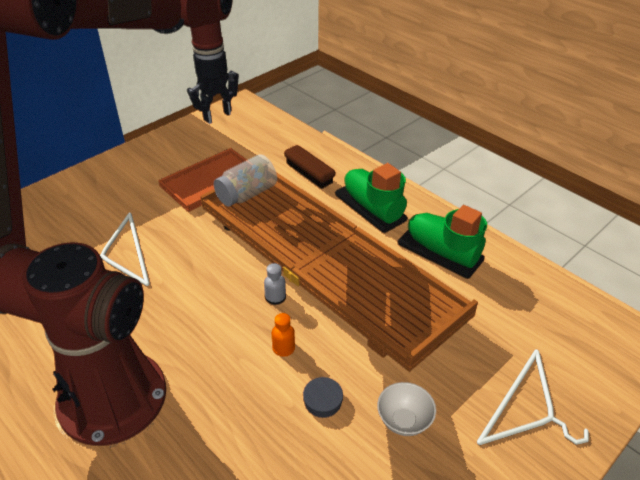

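The jar (245,180) lies against the lip and the chrome stopper (275,285) stands upright beside the board. Everything else is where it was, and the hand is clear.

```bash
python3 -c "
from cell import order; print(order.hand_in())"
```

```text
the job is handed in; nothing more can be done
None
```

The job is handed in: the stopper stands upright on the bench beside the board. The jar rolled past the joint, was braked smoothly and held still for about 1.5 s, and now lies straight against the lip with the hand clear.

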